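# Line up the disc-cutter punches by size on their storage strip

## Task

Put the four loose steel punches of the disc cutter away on the wooden strip in order of thickness, each standing upright in the middle of its own felt mark: the thinnest on the mark next to the slim steel pin, then thicker and thicker, the thickest next to the broad steel button. Leave the loupe, the white-lidded pot and the dark box where they are.

Things in the scene. Friction and masses are not known exactly. Their poses are not given: they have to be found in the camera images.
- strip: Fixed flat strip of pale wood, 64 wide (its x) x 306 long (its y) x 12 mm high, flat smooth top. On top, along its centre line, four equal round grey felt marks with thin brass rims, 48 mm across and flush, at strip y = -87, -29, +29, +87 mm (58 mm apart), x = 0. Origin: centre of its underside, on the bench; z up.
- slim_pin: Slim upright dark steel pin, 10 mm thick and 35 mm tall, fixed on the centre line near one end of the strip (either end), 46 mm beyond the centre of the nearest mark. Origin: centre of its foot, on the strip's top. It marks the small end; counted from it the mark centres lie 46, 104, 162 and 220 mm away towards the button.
- broad_button: Low broad dark steel button, 32 mm across and 9 mm high, fixed near the other end of the strip, 46 mm beyond the nearest mark. Origin: centre of its foot, on the strip's top. It marks the large end.
- punch_16: Loose dark steel punch of a disc cutter, the smallest of four: a plain upright rod 16 mm in diameter, 42 mm tall, with a fine groove near the top, about 60 g, standing on the bench. Origin: centre of its foot; z is its axis, up. Grasp it across its diameter.
- punch_26: Loose dark steel punch of a disc cutter, the second smallest of four: a plain upright rod 26 mm in diameter, 50 mm tall, with a fine groove near the top, about 180 g, standing on the bench. Origin: centre of its foot; z is its axis, up. Grasp it across its diameter.
- punch_36: Loose dark steel punch of a disc cutter, the second largest of four: a plain upright rod 36 mm in diameter, 58 mm tall, with a fine groove near the top, about 320 g, standing on the bench. Origin: centre of its foot; z is its axis, up. Grasp it across its diameter.
- punch_46: Loose dark steel punch of a disc cutter, the largest of four: a plain upright rod 46 mm in diameter, 66 mm tall, with a fine groove near the top, about 500 g, standing on the bench. Origin: centre of its foot; z is its axis, up. Grasp it across its diameter.
- loupe: Bystander: black eye loupe, 38 mm across, 32 mm high, loose. Origin: centre of its underside.
- pot: Bystander: small closed round pot with white lid, 45 mm across, 25 mm high, loose. Origin: centre of its underside.
- dark_box: Bystander: dark wooden box, 45 x 75 x 26 mm, loose. Origin: centre of its underside.
Things that resemble listed ones, but are neither listed nor needed, are in the scene too. Leave any orange or turquoise look-alike of the punch_36 alone.

How it is judged (in metres and radians):
At the end, for the whole second after the job is handed in: All four punches stand upright (within 0.1 rad) and still on top of the strip, each within about 10 mm of the centre of its own mark along and across the row, in order of diameter from the slim pin (16, 26, 36, 46 mm) (horizontal distance between punch_16 and slim_pin between 0.036 and 0.056 m and x of punch_16 in the frame of strip between -0.01 and 0.01 m and z of punch_16 in the frame of strip between 0.009 and 0.016 m and angle between each of punch_16, punch_26, punch_36, punch_46's own z axis and vertical below 0.1 rad and linear speed of each of punch_16, punch_26, punch_36, punch_46 below 0.02 m/s and angular speed of each of punch_16, punch_26, punch_36, punch_46 below 0.2 rad/s and horizontal distance between punch_26 and slim_pin between 0.094 and 0.114 m and x of punch_26 in the frame of strip between -0.01 and 0.01 m and z of punch_26 in the frame of strip between 0.009 and 0.016 m and horizontal distance between punch_36 and slim_pin between 0.152 and 0.172 m and x of punch_36 in the frame of strip between -0.01 and 0.01 m and z of punch_36 in the frame of strip between 0.009 and 0.016 m and horizontal distance between punch_46 and slim_pin between 0.21 and 0.23 m and x of punch_46 in the frame of strip between -0.01 and 0.01 m and z of punch_46 in the frame of strip between 0.009 and 0.016 m); the robot touches nothing.
It fails at once if the loupe is moved by more than 20 mm (distance of loupe from where it was at the start of the episode above 0.02 m).
It fails at once if the white-lidded pot is moved by more than 20 mm (distance of pot from where it was at the start of the episode above 0.02 m).
It fails at once if the dark box is moved by more than 20 mm (distance of dark_box from where it was at the start of the episode above 0.02 m).
It also fails if it takes over 115 s, if anything falls off the work surface, if the arm or the gripper's body presses on something with over 40 N, if the wrist force passes 120 N, or if a joint passes its speed limit or range.

## Robot

A 6-joint arm with a two-finger parallel gripper is mounted at the origin on a cart in front of the work surface, level with it; the furniture and walls round the work are solid. World frame = base frame: x ahead of the robot, y to its left, z up, the work surface at z = 0. Lengths are in m, angles in degrees, forces in N, time in s.
With the tool pointing down it reaches from about 0.375 to 0.9 m from the base axis. Payload 3.1 kg.
Tool frame: the origin (TCP) lies at the very end of the fingers, on their centre line; the grasp point (between the pads) lies behind it (bot.grip_depth is the z of the grasp point in the tool frame, in m); z points along the fingers, y is the direction in which the jaws open and shut (so a half turn about z gives the same grasp; the last joint's range is limited). The gripper opens to 87 mm and grips with 3 to 60 N. Pads are 19 mm wide; open, the fingers measure 117 mm over their backs; the gripper's body (75 mm by 190 mm) begins 51 mm behind the grasp point.
Start: joints at [66.033, 30.224, 82.088, -0, 67.689, -10.227], TCP at [0.148, 0.607, 0.201] pointing down, gripper open.
Joint ranges: [-176.69, 176.69], [-43.24, 126.21], [12.49, 139.97], [-82, 262], [0, 151.66], [-163.58, 163.58]. Speed limits (degrees/s): [159.86, 159.86, 180, 180, 180, 180].

## Interface

Orientations are given as a 3x3 rotation matrix whose columns are the frame's x, y, z axes.
In Python, from rig import bot, vision gives the robot as it stands. The module is installed in compiled form; this text tells all that it offers.
- The arm moves only by the shell command python3 -m jog 'ROWS'. ROWS is JSON, a list of rows, each a list of 3 entries, a list of its own where there are three numbers: the shift along the tool's x, y, z in mm, then the turn, a rotation vector about the tool's x, y, z in degrees, then the closure, from 0 (fully open) to 1 (shut). In form: [[[dx, dy, dz], [wx, wy, wz], fingers], ...]. A call has 1 to 12 rows; each row is the pose to reach, as a shift and turn from the pose commanded when the call began, along the tool's axes at that moment; what a row does not reach only later rows make up. A row lasts 1/12 s, in which the tool goes at most 41.7 mm and 7.16 degrees, less where a joint would pass 70% of its speed; a pose out of reach is approached as far as the arm can. A call with a gripper value outside its range is refused whole. The fingers move at their own pace and stop on an object; the grip force is fixed at half the most. Time passes only in rows, so rows that repeat a pose let the fingers close. It gives the time, the measured TCP pose, the force and the opening at its end, in the units of the state.
- bot.read_state(): the state, without advancing time (a new reading comes with each control period).
- vision.capture(name): name is "scene" or "side" or "wrist"; returns the picture (384x512x3 uint8, red, green, blue); there is no depth.
- vision.camera_info(name): a dict with "intrinsics" (3x3 intrinsics, pixels), "dist" ([k1, k2, p1, p2, k3] as OpenCV has them; the pictures are not rectified), "camera_from_world" (4x4, takes a point from world to camera coordinates); the wrist camera has in their place "mount" (4x4, takes a point from camera to tool coordinates, whose origin is the TCP and whose axes are the flange's). Camera axes: x right, y up, looking along -z (the intrinsics and any distortion apply to the point x, -y, -z); pixel columns grow to the right and rows downward; lengths in m; the calibration is good to about 2 mm. A picture is of the moment at which its call begins: read the wrist's pose just before it. camera_info takes no time and is no camera call.
- bot.hand_in(): hands the job in, once; it reports no verdict.
The state is a dict: "time_s": time; "joint_positions": joint angles; "qvel": joint speeds; "tau": joint torques, N m; "position": TCP position; "tcp_rot": TCP orientation; "force": force on the tool from outside, world axes, zero at the start; "moment": the same for the moment, N m; "opening": opening from 0.0 (shut) to 1.0 (fully open).
Only numpy, scipy, OpenCV 4.12 (cv2) and the standard library are available. Lean on these libraries where they do the work, as an engineer would, in place of code of your own. Each camera call takes 0.05 s, during which the arm holds its last target. There are 200 camera calls.

## Working session

There is one attempt and no reset: what is moved stays moved. The work goes in short steps, Python scripts to look and compute and a shell command to move; the robot and the scene stay as the last step left them, time stands still between calls to the robot, and variables do not carry over. Pictures are saved under pics/ and viewed, about 12 in all and at most 16, crops included, and the job is handed in when it is done.

```bash
mkdir -p pics
cat > h.py <<'E'
import numpy as np, cv2
from rig import bot, vision
def cap(name,fn=None):
    s=bot.read_state(); im=vision.capture(name)
    if fn: cv2.imwrite('pics/'+fn,im[:,:,::-1])
    return s,im
def cam(name,s=None):
    c=vision.camera_info(name); K=np.array(c['intrinsics']); d=np.array(c['dist'])
    if 'mount' in c:
        T=np.eye(4); T[:3,:3]=np.array(s['tcp_rot']); T[:3,3]=s['position']
        W=T@np.array(c['mount'])
    else: W=np.linalg.inv(np.array(c['camera_from_world']))
    return K,d,W
def ray(C,uv):
    K,d,W=C; p=cv2.undistortPoints(np.array(uv,float).reshape(-1,1,2),K,d).reshape(-1,2)
    v=np.c_[p[:,0],-p[:,1],-np.ones(len(p))]@W[:3,:3].T
    return W[:3,3],v
def onplane(C,uv,z):
    o,v=ray(C,uv); return o+v*((z-o[2])/v[:,2])[:,None]
def proj(C,P):
    K,d,W=C; p=(np.atleast_2d(P)-W[:3,3])@W[:3,:3]
    q=np.c_[p[:,0],-p[:,1],-p[:,2]]
    return cv2.projectPoints(q,np.zeros(3),np.zeros(3),K,d)[0].reshape(-1,2)
E
python3 - <<'E'
from h import *
_,a=cap('scene');_,b=cap('side');s,c=cap('wrist')
for n,i in zip('abc',(a,b,c)): cv2.imwrite(f'pics/{n}.png',i[:,:,::-1])
for n in('scene','side','wrist'):
    K,d,W=cam(n,s); print(n,K[0,0],d.round(3),W.round(3).tolist())
print(s['position'],np.round(s['tcp_rot'],3).tolist(),bot.grip_depth,s['time_s'])
E
```

```text
scene 446.963466430712 [0.027 0.    0.    0.    0.   ] [[0.883, 0.241, -0.403, 0.041], [-0.469, 0.465, -0.751, -1.008], [0.006, 0.852, 0.523, 0.768], [0.0, 0.0, 0.0, 1.0]]
side 491.57705748204677 [-0.025  0.     0.     0.     0.   ] [[0.06, -0.658, 0.75, 1.834], [0.998, 0.051, -0.035, -0.018], [-0.015, 0.751, 0.66, 1.172], [0.0, 0.0, 0.0, 1.0]]
wrist 299.0218176741675 [-0.031  0.     0.     0.     0.   ] [[0.237, -0.935, -0.262, 0.076], [0.971, 0.228, 0.067, 0.624], [-0.003, -0.271, 0.963, 0.384], [0.0, 0.0, 0.0, 1.0]]
[0.14811686 0.60646862 0.20015101] [[-0.971, 0.238, -0.001], [0.238, 0.971, -0.002], [0.0, -0.002, -1.0]] -0.0187 0.1
```

View pics/a.png

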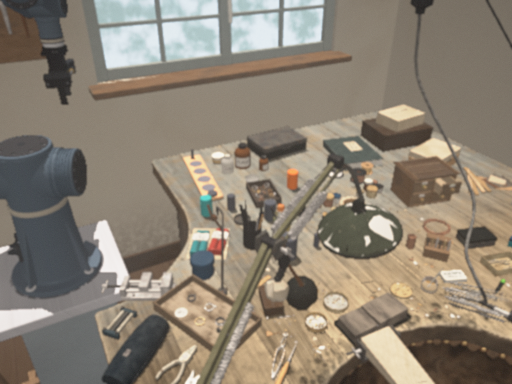

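View pics/b.png

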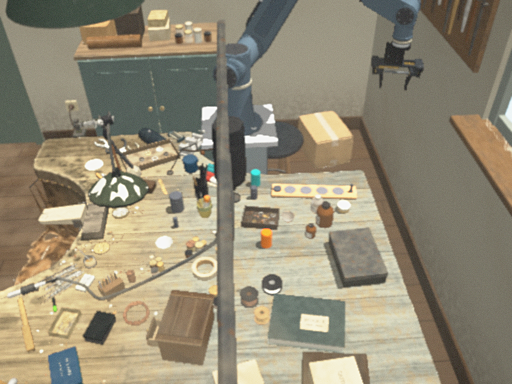

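View pics/c.png

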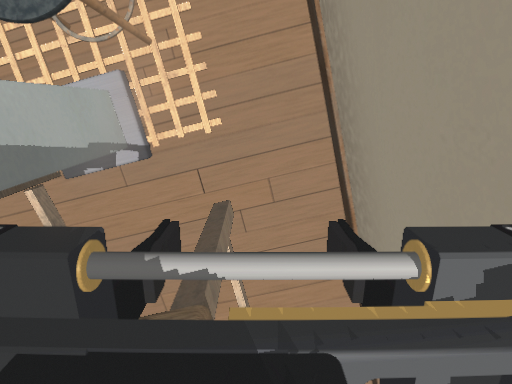

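The scene view shows the strip at about (205,178), and the side view shows it at (314,190). There's a turquoise look-alike at scene (206,205) / side (255,178) and an orange one at scene (293,178) / side (266,238). The wrist camera sees only floor so far. Next I'll crop closer.

Run:
```python
import cv2
a=cv2.imread('pics/a.png')[140:300,150:330]; b=cv2.imread('pics/b.png')[140:260,140:370]
cv2.imwrite('pics/a2.png',cv2.resize(a,None,fx=3.7,fy=3.7,interpolation=2))
cv2.imwrite('pics/b2.png',cv2.resize(b,None,fx=3.4,fy=3.4,interpolation=2))
from h import *
C=cam('side');print(onplane(C,[(273,190),(355,191),(255,187),(266,247),(253,198),(177,210),(261,217),(175,227)],0).round(3))
C=cam('scene');print(onplane(C,[(192,155),(218,198),(206,215),(293,188),(231,210),(203,275)],0).round(3))
```

```text
[[ 0.465  0.116  0.   ]
 [ 0.494  0.414  0.   ]
 [ 0.443  0.051  0.   ]
 [ 0.747  0.068  0.   ]
 [ 0.504  0.04   0.   ]
 [ 0.547 -0.231  0.   ]
 [ 0.605  0.062  0.   ]
 [ 0.632 -0.233  0.   ]]
[[ 0.519  0.435  0.   ]
 [ 0.487  0.114  0.   ]
 [ 0.417  0.043  0.   ]
 [ 0.731  0.057  0.   ]
 [ 0.495  0.033  0.   ]
 [ 0.312 -0.198 -0.   ]]
```

View pics/a2.png

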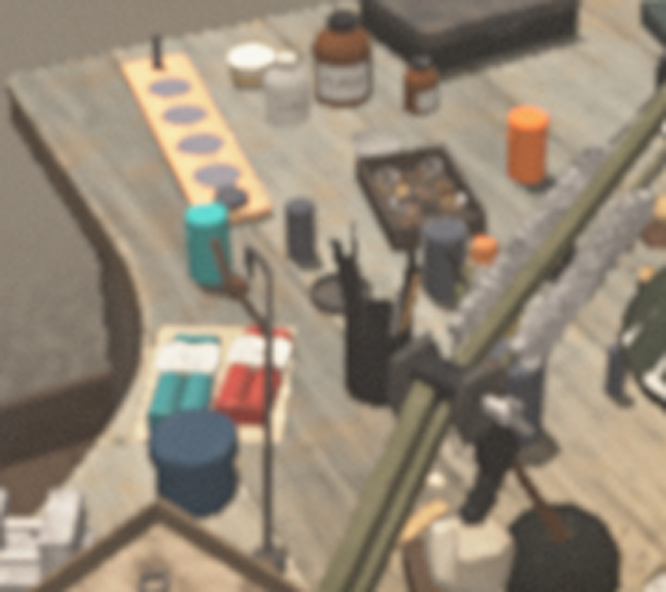

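View pics/b2.png

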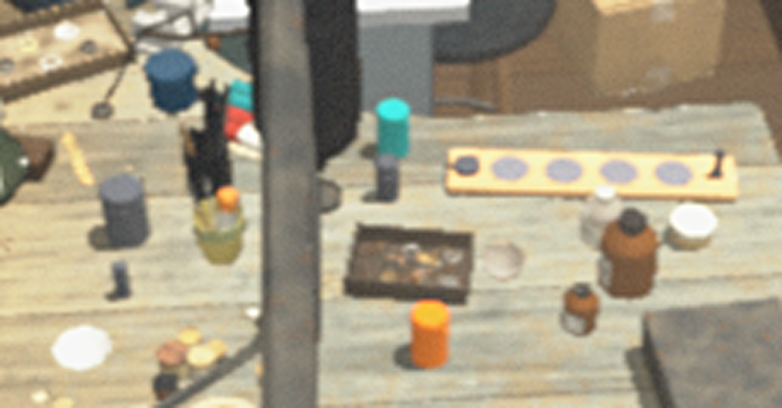

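Run:
```python
from h import *
S=cam('side');A=cam('scene')
o,v=ray(S,[(225,60),(225,340)]);n=np.cross(v[0],v[1]);n/=np.linalg.norm(n);print('plane',n,o)
q,w=ray(A,[(210,375),(240,315),(270,250),(300,210),(335,165)])
for i in range(len(w)):
    t=n@(o-q)/(n@w[i]); P=q+t*w[i]; print(P.round(3),proj(S,P).round(0), t)
def tri(a,b):
    o,v=ray(S,[b]);q,w=ray(A,[a]); v=v[0]/np.linalg.norm(v);w=w[0]/np.linalg.norm(w)
    s,t=np.linalg.lstsq(np.c_[v,-w],q-o,rcond=None)[0]; X=o+s*v;Y=q+t*w
    return ((X+Y)/2).round(3),np.linalg.norm(X-Y).round(4)
f=lambda x,y:(150+x/3.7,140+y/3.7); g=lambda x,y:(140+x/3.4,140+y/3.4)
for n,a,b in [('26top',f(300,205),g(387,160)),('46top',f(525,370),g(124,187)),('16top',f(617,350),g(120,266)),('pin top',f(156,40),g(717,155)),('button',f(230,193),g(466,163)),('turq top',f(208,215),g(393,108)),('orange',f(528,118),g(430,311)),('lampjoint',(337,160),(104,122)),('blacktip',f(350,242),g(210,88)),('mark1',f(170,88),g(673,173)),('mark4',f(218,176),g(510,168))]: print(n,*tri(a,b))
for z in (0,.058): print(z,onplane(A,[f(444,232),f(444,300)],z).round(3).tolist(), onplane(A,[f(330,292)],z).round(3))
print(proj(S,onplane(A,[f(444,232)],.058)))
```

```text
plane [-0.01541169 -0.99839485  0.05449962] [ 1.83396    -0.01767291  1.17177473]
[ 0.345 -0.088 -0.545] [[225. 266.]] 1.5007677648903768
[ 0.465 -0.079 -0.332] [[225. 254.]] 1.444906917502942
[ 0.577 -0.068 -0.114] [[225. 236.]] 1.383508096749682
[ 0.683 -0.064 -0.   ] [[225. 235.]] 1.3699033295238339
[ 0.804 -0.059  0.124] [[225. 235.]] 1.3571820095785314
26top [0.5   0.043 0.047] 0.0032
46top [ 0.541 -0.232  0.058] 0.0163
16top [ 0.629 -0.228  0.037] 0.0028
pin top [0.507 0.392 0.039] 0.001
button [0.474 0.13  0.017] 0.0001
turq top [0.424 0.054 0.054] 0.0048
orange [0.733 0.069 0.056] 0.0041
lampjoint [ 0.531 -0.408  0.367] 0.0076
blacktip [ 0.462 -0.134  0.125] 0.0011
mark1 [0.501 0.348 0.01 ] 0.003
mark4 [0.48  0.176 0.009] 0.0041
0 [[0.621, 0.014, 0.0], [0.573, -0.073, 0.0]] [[ 0.497 -0.021  0.   ]]
0.058 [[0.577, -0.063, 0.058], [0.533, -0.143, 0.058]] [[ 0.463 -0.095  0.058]]
[[223.69541016 200.98910983]]
```

Reading from the two views:
- **Strip:** the pin end is near (0.507,0.392) and the button end near (0.474,0.130).
- **Candidate dark punches** (scene pixel / side pixel):
  - 26: (231,203) / (254,192).
  - 36: (270,211), hidden behind the pole in the side view.
  - 46: (292,247) / (177,202).
  - 16: (316,240) / (175,222).
- **Look-alikes to leave alone:** turquoise at (206,205) and orange at (293,178).

Next I'll bring the wrist camera over the area.

```bash
python3 -m jog '[[[0,0,-200],[0,0,0],0],[[0,0,-200],[0,0,0],0],[[0,0,-200],[0,0,0],0],[[-200,-240,-220],[0,0,0],0],[[-200,-240,-220],[0,0,0],0],[[-200,-240,-220],[0,0,0],0],[[-200,-240,-220],[0,0,0],0],[[-200,-240,-220],[0,0,0],0],[[-200,-240,-220],[0,0,0],0],[[-200,-240,-220],[0,0,0],0],[[-200,-240,-220],[0,0,0],0],[[-200,-240,-220],[0,0,0],0]]'
python3 - <<'E'
from h import *
cap('wrist','w1.png')
E
python3 -m jog '[[[-197,-236,0],[0,0,0],0],[[-197,-236,0],[0,0,0],0],[[-197,-236,0],[0,0,0],0],[[-197,-236,0],[0,0,0],0],[[-197,-236,0],[0,0,0],0],[[-197,-236,0],[0,0,0],0],[[-197,-236,0],[0,0,0],0],[[-197,-236,0],[0,0,0],0],[[-197,-236,0],[0,0,0],0],[[-197,-236,0],[0,0,0],0]]'
python3 - <<'E'
from h import *
import pickle
s,im=cap('wrist','w2.png'); pickle.dump((s,im),open('w2.pkl','wb'))
cv2.imwrite('pics/w2b.png',cv2.resize(im[:,:,::-1],None,fx=1.5,fy=1.5,interpolation=2))
E
```

```text
time_s: 1.15
position: [0.2885, 0.3226, 0.4231]
tcp_rot: [[-0.97, 0.244, 0.005], [0.244, 0.97, -0.001], [-0.005, 0.001, -1.0]]
force: [-0.3, 0.0, 0.5]
opening: 0.999
time_s: 2.03
position: [0.4209, 0.051, 0.4201]
tcp_rot: [[-0.971, 0.238, -0.002], [0.238, 0.971, 0.002], [0.003, 0.001, -1.0]]
force: [0.1, 0.8, -0.5]
opening: 1.002
```

View pics/w2b.png

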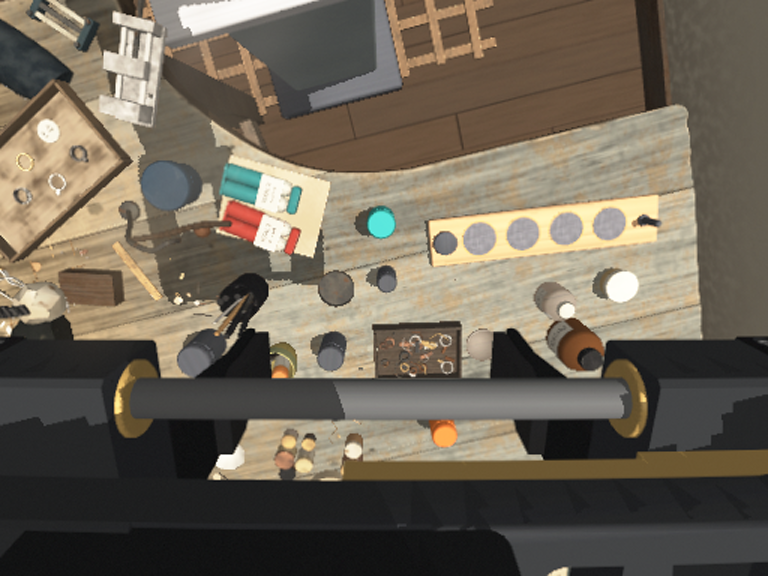

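This view shows, at 1.5x scale:
- **Strip:** marks at (480,237), (523,232), (566,228) and (610,223), the pin at (648,220) and the button at (445,243).
- **Punches:** 26 at (386,278), 36 at (331,350), and 46 at (203,352) right beside the black tool holder. 16 is hidden behind the left finger.
- **Other items:** the loupe is at (336,287), the white pot at (618,286) and the dark box at (90,287).

```bash
cat > m.py <<'E'
from h import *
import pickle
s,im=pickle.load(open('w2.pkl','rb')); C=cam('wrist',s)
hsv=cv2.cvtColor(im,cv2.COLOR_RGB2HSV)
roi=np.zeros(im.shape[:2],np.uint8); roi[125:185,280:445]=1
hue,sat,val=cv2.split(hsv)
m=((sat<70)&(val>90)&(roi>0)&(im[:,:,2].astype(int)>im[:,:,0].astype(int)-25)).astype(np.uint8)
n,l,st,ce=cv2.connectedComponentsWithStats(cv2.morphologyEx(m,2,np.ones((3,3))))
for i in range(1,n):
    if 150<st[i,4]<1200: print(ce[i].round(1),st[i].tolist(),onplane(C,[ce[i]],.012).round(4)[0])
p=np.array([(648,220),(445,243),(387,272),(386,284),(331,343),(331,360),(203,352),(336,287),(618,286),(380,222),(90,287)])/1.5
for q,z in zip(p,[.03,.02,.05,.0,.058,0,.066,.02,.025,.058,.026]): print((q*1.5).round(),z,onplane(C,[q],z).round(3)[0])
A=cam('scene');S=cam('side')
def tri(C1,a,C2,b):
    o,v=ray(C1,[b]) if 0 else ray(C2,[b]);q,w=ray(C1,[a]); v=v[0]/np.linalg.norm(v);w=w[0]/np.linalg.norm(w)
    t=np.linalg.lstsq(np.c_[v,-w],q-o,rcond=None)[0]; return ((o+t[0]*v+q+t[1]*w)/2).round(3)
print('shade',tri(A,(360,232),S,(118,190)),'holder top',tri(S,(200,168),C,(245/1.5,285/1.5)), 'brown',tri(A,(242.5,145.5),S,(325.5,203)))
o,v=ray(S,[(230,60),(230,300)]);n=np.cross(*v);q,w=ray(A,[(421,5)]);print('motor',q+w[0]*(n@(o-q))/(n@w[0]))
print(s['joint_positions'])
E
python3 m.py
```

```text
[405.9 148.8] [396, 139, 21, 21, 347] [0.4996 0.344  0.012 ]
[377.2 152.2] [367, 142, 21, 21, 345] [0.4926 0.2867 0.012 ]
[348.1 155.5] [338, 146, 21, 20, 343] [0.4854 0.2288 0.012 ]
[319.1 158.9] [309, 149, 21, 21, 351] [0.4784 0.1711 0.012 ]
[296.7 161.9] [290, 155, 15, 15, 176] [0.4738 0.1262 0.012 ]
[648. 220.] 0.03 [0.503 0.386 0.03 ]
[445. 243.] 0.02 [0.472 0.125 0.02 ]
[387. 272.] 0.05 [0.485 0.043 0.05 ]
[386. 284.] 0.0 [0.514 0.035 0.   ]
[331. 343.] 0.058 [ 0.559 -0.05   0.058]
[331. 360.] 0 [ 0.607 -0.07   0.   ]
[203. 352.] 0.066 [ 0.528 -0.215  0.066]
[336. 287.] 0.02 [ 0.496 -0.03   0.02 ]
[618. 286.] 0.025 [0.584 0.341 0.025]
[380. 222.] 0.058 [0.42  0.05  0.058]
[ 90. 287.] 0.026 [ 0.415 -0.355  0.026]
shade [ 0.619 -0.398  0.163] holder top [ 0.447 -0.132  0.1  ] brown [0.648 0.27  0.085]
motor [ 1.06952708 -0.02966564  0.55206041]
[-8.32773958e+00  1.79914193e+00  8.83081686e+01  6.63512803e-02
  9.00396905e+01 -8.45306943e+01]
```

```bash
python3 -m jog '[[[-79,10,220],[0,0,-59],0.4],[[-79,10,220],[0,0,-59],0.4],[[-79,10,220],[0,0,-59],0.4],[[-79,10,220],[0,0,-59],0.4],[[-79,10,220],[0,0,-59],0.4],[[-79,10,220],[0,0,-59],0.4],[[-79,10,220],[0,0,-59],0.4],[[-79,10,220],[0,0,-59],0.4],[[-79,10,220],[0,0,-59],0.4],[[-79,10,220],[0,0,-59],0.4],[[-79,10,220],[0,0,-59],0.4]]'
python3 - <<'E'
from h import *
import pickle
s,im=cap('wrist','w3.png'); pickle.dump((s,im),open('w3.pkl','wb'))
cv2.imwrite('pics/w3b.png',cv2.resize(im[:300,:,::-1],None,fx=1.5,fy=1.5,interpolation=2))
C=cam('wrist',s)
for z in(0,.05):print(proj(C,[[.5,.042,z]])*1.5)
print(s['joint_positions'],s['position'])
E
```

```text
time_s: 3.0
position: [0.4996, 0.0433, 0.2012]
tcp_rot: [[-0.703, -0.711, -0.0], [-0.711, 0.703, 0.0], [-0.0, 0.0, -1.0]]
force: [0.4, 0.3, 0.3]
opening: 0.599
[[378.96958785 247.02571299]]
[[378.83161567 259.49299048]]
[-7.84675693e+00  2.07454959e+01  9.95186039e+01  2.92300276e-02
  5.97509024e+01 -1.43214589e+02] [0.49960041 0.04334245 0.20115291]
```

View pics/w3b.png

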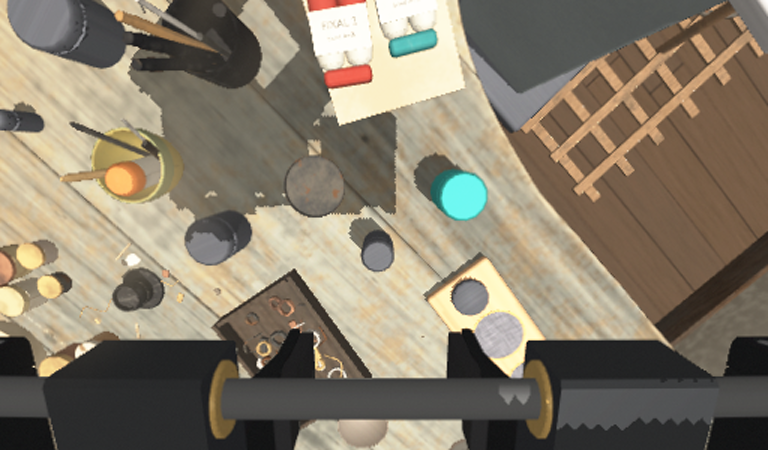

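The close view shows punch 26 with its top at (377,256), within 2 mm of where I predicted. The turquoise look-alike is at (460,195), a grey disc at (315,185) and the black loupe at (137,290), all clear of the diagonal jaws. 36 is at (208,243), 46 at (45,30) and 16 at (20,120).

```bash
python3 -m jog '[[[0,-1,60],[0,0,0],0.4],[[0,-1,100],[0,0,0],0.4],[[0,-1,140],[0,0,0],0.4],[[0,-1,170],[0,0,0],0.4],[[0,-1,188],[0,0,0],0.4],[[0,-1,188],[0,0,0],0.4],[[0,-1,188],[0,0,0],1],[[0,-1,188],[0,0,0],1],[[0,-1,188],[0,0,0],1],[[0,-1,188],[0,0,0],1],[[0,-1,188],[0,0,0],1],[[0,-1,180],[0,0,0],1]]'
python3 - <<'E'
from h import *
import pickle
s,im=pickle.load(open('w3.pkl','rb'));C=cam('wrist',s)
for n,p,z in [('36',(208,243),.058),('36f',(235,228),0),('46',(42,28),.066),('46f',(95,45),0),('16',(8,118),.042),('16f',(38,122),0),('loupe',(128,296),.032),('holdertips',(120,15),.12),('yellowpot',(140,165),.04),('holder',(210,50),.05)]: print(n,onplane(C,[np.array(p)/1.5],z).round(3))
E
```

```text
time_s: 4.05
position: [0.5003, 0.0407, 0.0213]
tcp_rot: [[-0.704, -0.71, -0.001], [-0.71, 0.704, 0.0], [0.001, 0.001, -1.0]]
force: [-0.1, -0.3, -2.6]
opening: 0.288
36 [[ 0.58  -0.057  0.058]]
36f [[ 0.577 -0.057  0.   ]]
46 [[ 0.545 -0.225  0.066]]
46f [[ 0.545 -0.231  0.   ]]
16 [[ 0.62  -0.225  0.042]]
16f [[ 0.626 -0.231 -0.   ]]
loupe [[ 0.673 -0.08   0.032]]
holdertips [[ 0.493 -0.162  0.12 ]]
yellowpot [[ 0.578 -0.134  0.04 ]]
holder [[ 0.479 -0.144  0.05 ]]
```

```bash
python3 -m jog '[[[0,0,-50],[0,0,0],1],[[0,0,-90],[0,0,0],1],[[-28,30,-100],[0,0,0],1],[[-56,60,-100],[0,0,0],1],[[-84,90,-100],[0,0,0],1],[[-112,119,-100],[0,0,0],1],[[-140,149,-100],[0,0,0],1],[[-169,179,-100],[0,0,0],1],[[-169,179,-100],[0,0,0],1],[[-169,179,-70],[0,0,0],1],[[-169,179,-40],[0,0,0],1],[[-169,179,-40],[0,0,0],1]]'
```

```text
time_s: 5.05
position: [0.4881, 0.2854, 0.057]
tcp_rot: [[-0.703, -0.711, -0.01], [-0.711, 0.703, -0.004], [0.01, 0.005, -1.0]]
force: [-1.6, -0.3, -1.6]
opening: 0.285
```

```bash
python3 -m jog '[[[0,0,0],[0,0,0],1],[[0,0,15],[0,0,0],1],[[0,0,28],[0,0,0],1],[[0,0,28],[0,0,0],1],[[0,0,28],[0,0,0],1]]'
python3 - <<'E'
from h import *
s=bot.read_state();R=np.array(s['tcp_rot']);print(1000*R.T@(np.array([.4926,.2867,.0245])-s['position']))
E
```

```text
time_s: 5.47
position: [0.4933, 0.2865, 0.0345]
tcp_rot: [[-0.704, -0.71, 0.001], [-0.71, 0.704, 0.0], [-0.001, -0.001, -1.0]]
force: [0.6, -0.3, -2.1]
opening: 0.286
[0.42352564 0.63799184 9.97582446]
```

```bash
python3 -m jog '[[[0,0,6],[0,0,0],1],[[0,0,10],[0,0,0],1],[[0,0,10],[0,0,0],1],[[0,0,10],[0,0,0],0.4],[[0,0,10],[0,0,0],0.4],[[0,0,10],[0,0,0],0.4],[[0,0,-10],[0,0,0],0.4],[[0,0,-50],[0,0,0],0.4],[[0,0,-90],[0,0,0],0.3],[[0,0,-130],[0,0,0],0.2],[[0,0,-170],[0,0,0],0.1],[[0,0,-170],[0,0,0],0.1]]'
python3 - <<'E'
from h import *
s,im=cap('wrist'); C=cam('wrist',s)
cv2.imwrite('pics/w4b.png',cv2.resize(im[:300,:,::-1],None,fx=1.5,fy=1.5,interpolation=2))
print((1.5*proj(C,[[.4926,.2867,.012],[.4926,.2867,.062]])).round(1),s['joint_positions'].round(1) if hasattr(s['joint_positions'],'round') else s['joint_positions'],s['position'])
E
```

```text
time_s: 6.47
position: [0.498, 0.2887, 0.2115]
tcp_rot: [[-0.704, -0.71, 0.016], [-0.71, 0.704, 0.005], [-0.015, -0.008, -1.0]]
force: [0.3, 0.6, 0.8]
opening: 0.818
[[385.1 238.8]
 [385.3 251.2]] [  19.    25.3   89.4   -0.    64.3 -116.3] [0.49797056 0.28867295 0.21152243]
```

View pics/w4b.png

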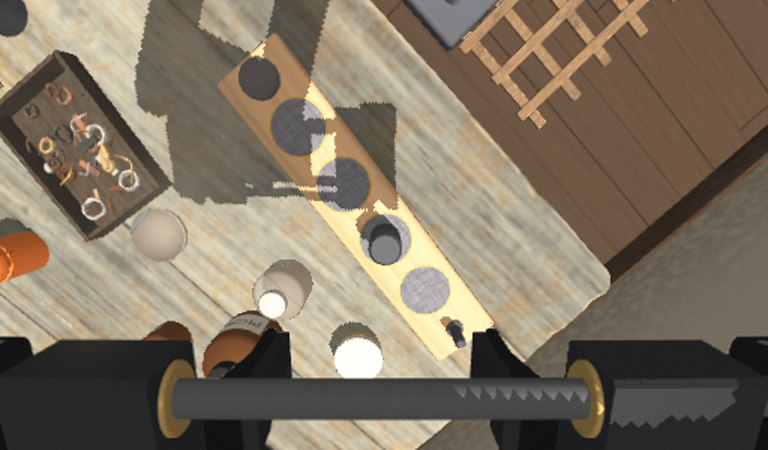

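Punch 26 stands centred on the second mark, with its foot at (386,237) against a predicted (385,239). Next is 36, with the jaws turned to lie across the row.

```bash
python3 -m jog '[[[185,-303,0],[0,0,84],0.3],[[185,-303,0],[0,0,84],0.3],[[185,-303,0],[0,0,84],0.3],[[185,-303,0],[0,0,84],0.3],[[185,-303,0],[0,0,84],0.3],[[185,-303,0],[0,0,84],0.3],[[185,-303,0],[0,0,84],0.3],[[185,-303,0],[0,0,84],0.3],[[185,-303,0],[0,0,84],0.3],[[185,-303,0],[0,0,84],0.3],[[185,-303,0],[0,0,84],0.3],[[185,-303,0],[0,0,84],0.3]]'
python3 -m jog '[[[0,0,0],[0,0,58],0.3],[[0,0,0],[0,0,58],0.3],[[0,0,0],[0,0,58],0.3],[[0,0,0],[0,0,58],0.3],[[0,0,0],[0,0,58],0.3],[[0,0,0],[0,0,58],0.3],[[0,0,0],[0,0,58],0.3],[[0,0,0],[0,0,58],0.3],[[0,0,0],[0,0,58],0.3],[[0,0,0],[0,0,58],0.3]]'
python3 - <<'E'
from h import *
import pickle
s,im=cap('wrist'); C=cam('wrist',s); pickle.dump((s,im),open('w5.pkl','wb'))
cv2.imwrite('pics/w5b.png',cv2.resize(im[:300,:,::-1],None,fx=1.5,fy=1.5,interpolation=2))
print((1.5*proj(C,[[.578,-.058,0],[.578,-.058,.058]])).round(1),s['joint_positions'],s['position'])
E
```

```text
time_s: 7.52
position: [0.5765, -0.0587, 0.201]
tcp_rot: [[-0.775, 0.632, -0.004], [0.632, 0.775, 0.001], [0.004, -0.001, -1.0]]
force: [0.8, 0.8, -0.3]
opening: 0.697
time_s: 8.35
position: [0.5768, -0.0578, 0.2017]
tcp_rot: [[0.115, 0.993, -0.003], [0.993, -0.115, 0.001], [0.0, -0.003, -1.0]]
force: [-0.4, 0.1, 0.0]
opening: 0.699
[[382.8 245.3]
 [382.9 259.9]] [-1.67596549e+01  2.67381258e+01  8.85811787e+01 -3.59267994e-03
  6.48320516e+01 -1.01596494e+01] [ 0.5767962  -0.0577972   0.20171083]
```

View pics/w5b.png

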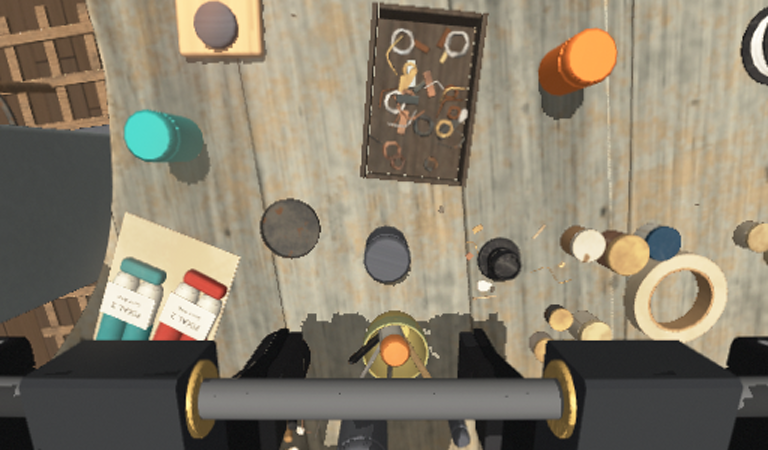

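Punch 36 is at (387,258), about 3 mm towards +jaw from my prediction. The loupe at (500,260) is clear of a part-open jaw.

```bash
python3 -m jog '[[[0,3,60],[0,0,0],0.3],[[0,3,100],[0,0,0],0.3],[[0,3,140],[0,0,0],0.3],[[0,3,165],[0,0,0],0.3],[[0,3,176],[0,0,0],0.3],[[0,3,176],[0,0,0],0.3],[[0,3,176],[0,0,0],1],[[0,3,176],[0,0,0],1],[[0,3,176],[0,0,0],1],[[0,3,176],[0,0,0],1],[[0,3,166],[0,0,0],1],[[0,3,166],[0,0,0],1]]'
python3 - <<'E'
from h import *
s=bot.read_state();R=np.array(s['tcp_rot']);print(1000*R.T@(np.array([.4854,.2288,.0])-s['position']))
E
```

```text
time_s: 9.4
position: [0.5823, -0.0587, 0.0398]
tcp_rot: [[0.117, 0.993, 0.004], [0.993, -0.117, -0.001], [-0.001, 0.005, -1.0]]
force: [0.3, 0.6, 0.1]
opening: 0.334
[ 274.21923517 -130.11008411   38.99680845]
```

The opening of 0.334 is too small for a 36 mm rod (about 0.41), and the force shows no weight, so I'll look before moving.

Run:
```python
from h import *
s,im=cap('wrist'); _,a=cap('scene'); _,b=cap('side')
A=cv2.resize(a[180:250,225:325],(400,280)); 
v=np.vstack([cv2.resize(im,(512,384))])
o=np.zeros((384,512+256,3),np.uint8); o[:,:512]=im; o[:180,512:]=cv2.resize(A,(256,180)); o[190:370,512:]=cv2.resize(b[160:230,175:275],(256,180))
cv2.imwrite('pics/x6.png',o[:,:,::-1]); print(s['opening'],s['force'],s['position'])
```

```text
0.33447385994460954 [0.29811671 0.59601844 0.08809606] [ 0.58230932 -0.05872342  0.03980506]
```

View pics/x6.png

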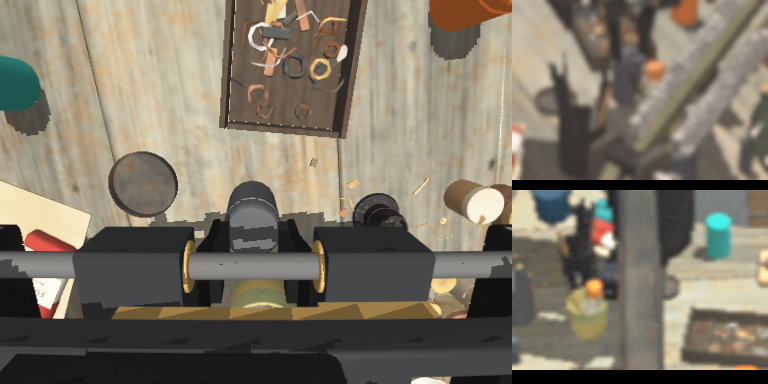

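Run:
```python
from h import *
s,im=cap('wrist'); 
cv2.imwrite('pics/x7.png',cv2.resize(im[160:320,160:380,::-1],None,fx=3.5,fy=3.5,interpolation=2))
C=cam('wrist',s);p=np.array(s['position'])
for z in(0,.058,.068):print(z,proj(C,[[.58,-.058,z],[.58,-.04,z]]).round(0).tolist())
```

```text
0 [[252.0, 203.0], [250.0, 180.0]]
0.058 [[252.0, 233.0], [249.0, 205.0]]
0.068 [[252.0, 241.0], [248.0, 211.0]]
```

View pics/x7.png

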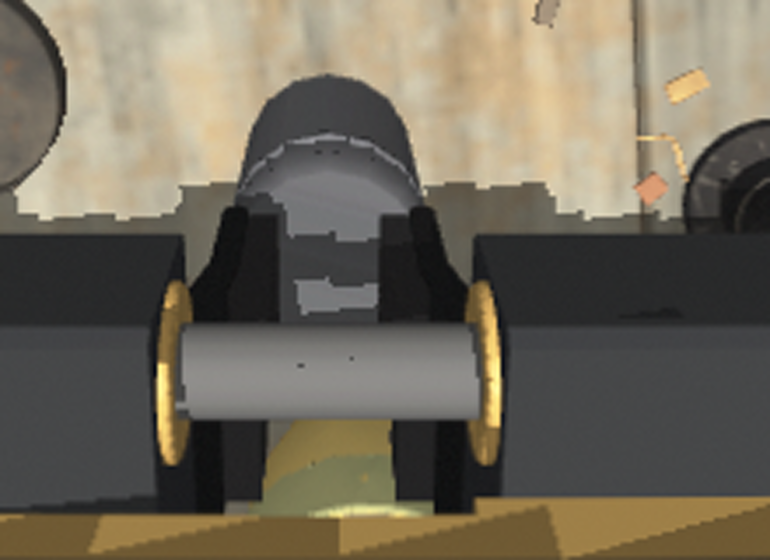

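The punch seems to be centred between the pads after all. I'll lift it and test.

```bash
python3 -m jog '[[[0,0,-20],[0,0,0],1],[[0,0,-40],[0,0,0],1],[[0,0,-60],[0,0,0],1],[[0,0,-60],[0,0,0],1],[[0,0,-60],[0,0,0],1]]'
python3 - <<'E'
from h import *
s,im=cap('wrist'); print(s['force'],s['moment'],s['opening'],s['position'])
cv2.imwrite('pics/x8.png',cv2.resize(im[100:320,130:390,::-1],None,fx=2.7,fy=2.7,interpolation=2))
C=cam('wrist',s)
for z in(0,.058,.068,.118):print(z,proj(C,[[.58,-.058,z],[.58,-.04,z]]).round(0).tolist())
E
```

```text
time_s: 10.02
position: [0.5813, -0.0585, 0.0979]
tcp_rot: [[0.117, 0.993, 0.002], [0.993, -0.117, -0.001], [-0.0, 0.002, -1.0]]
force: [-0.6, 0.2, 0.9]
opening: 0.004
[-0.57077309  0.19059177  0.93901221] [-0.08739996  0.05712503 -0.03404047] 0.00437923866737273 [ 0.58126651 -0.05851691  0.09785778]
0 [[252.0, 183.0], [250.0, 165.0]]
0.058 [[252.0, 202.0], [249.0, 180.0]]
0.068 [[252.0, 206.0], [249.0, 183.0]]
0.118 [[252.0, 233.0], [248.0, 205.0]]
```

View pics/x8.png

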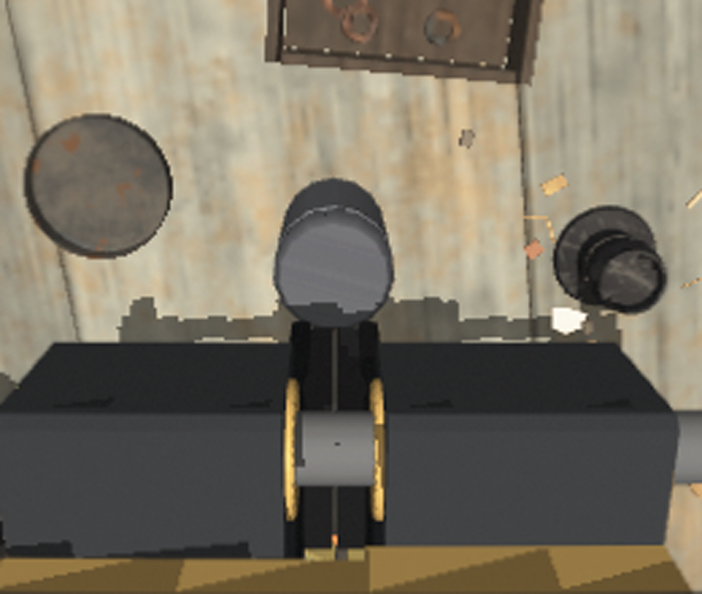

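It slipped because the fingers hadn't fully closed before the lift, so they pinched the top rim. The punch still stands upright, with its top at crop (333,268) and about 3 mm towards tool +x. I'll retry deeper, with more closing time.

```bash
python3 -m jog '[[[2,-1,0],[0,0,0],0.3],[[2,-1,0],[0,0,0],0.3],[[2,-1,0],[0,0,0],0.3],[[2,-1,0],[0,0,0],0.3],[[2,-1,0],[0,0,0],0.3],[[2,-1,0],[0,0,0],0.3],[[2,-1,30],[0,0,0],0.3],[[2,-1,55],[0,0,0],0.3],[[2,-1,70],[0,0,0],0.3],[[2,-1,78],[0,0,0],0.3],[[2,-1,78],[0,0,0],0.3],[[2,-1,78],[0,0,0],1]]'
python3 -m jog '[[[0,0,0],[0,0,0],1],[[0,0,0],[0,0,0],1],[[0,0,0],[0,0,0],1],[[0,0,0],[0,0,0],1],[[0,0,0],[0,0,0],1],[[0,0,0],[0,0,0],1],[[0,0,-10],[0,0,0],1],[[0,0,-30],[0,0,0],1],[[0,0,-60],[0,0,0],1],[[0,0,-90],[0,0,0],1],[[0,0,-90],[0,0,0],1]]'
python3 - <<'E'
from h import *
s=bot.read_state();R=np.array(s['tcp_rot']);print(1000*R.T@(np.array([.4854,.2288,.0])-s['position']))
E
```

```text
time_s: 11.07
position: [0.5801, -0.0563, 0.0191]
tcp_rot: [[0.117, 0.993, -0.0], [0.993, -0.117, 0.0], [0.0, -0.0, -1.0]]
force: [1.0, -0.7, 1.0]
opening: 0.666
time_s: 11.98
position: [0.583, -0.057, 0.1143]
tcp_rot: [[0.117, 0.993, 0.009], [0.993, -0.117, -0.003], [-0.002, 0.009, -1.0]]
force: [1.0, -0.7, -2.9]
opening: 0.404
[ 272.54391882 -131.43369083  112.70059343]
```

```bash
python3 -m jog '[[[34,-16,0],[0,0,0],1],[[68,-32,0],[0,0,0],1],[[102,-48,0],[0,0,0],1],[[136,-64,0],[0,0,0],1],[[170,-80,0],[0,0,0],1],[[204,-96,0],[0,0,0],1],[[238,-112,0],[0,0,0],1],[[260,-122,0],[0,0,0],1],[[272,-127,0],[0,0,0],1],[[272,-127,30],[0,0,0],1],[[272,-127,55],[0,0,0],1],[[272,-127,55],[0,0,0],1]]'
python3 -m jog '[[[0,0,0],[0,0,0],1],[[0,0,0],[0,0,0],1]]'
python3 - <<'E'
from h import *
s,im=cap('wrist');R=np.array(s['tcp_rot']);print(1000*R.T@(np.array([.4854,.2288,.0315])-s['position']))
E
```

```text
time_s: 12.98
position: [0.4815, 0.2276, 0.0498]
tcp_rot: [[0.117, 0.993, -0.01], [0.993, -0.117, -0.003], [-0.004, -0.01, -1.0]]
force: [-0.7, -0.3, -3.5]
opening: 0.406
time_s: 13.15
position: [0.4862, 0.2283, 0.0544]
tcp_rot: [[0.118, 0.993, 0.0], [0.993, -0.118, -0.0], [-0.0, 0.0, -1.0]]
force: [-0.0, 0.1, -2.4]
opening: 0.403
[ 0.39205616 -0.86336449 22.90997429]
```

```bash
python3 -m jog '[[[0,-1,12],[0,0,0],1],[[0,-1,21],[0,0,0],1],[[0,-1,23],[0,0,0],1],[[0,-1,23],[0,0,0],1],[[0,-1,23],[0,0,0],0.2],[[0,-1,23],[0,0,0],0.2],[[0,-1,23],[0,0,0],0.2],[[0,-1,23],[0,0,0],0.2],[[0,-1,0],[0,0,0],0.2],[[0,-1,-40],[0,0,0],0.2],[[0,-1,-80],[0,0,0],0.2],[[0,-1,-120],[0,0,0],0.2]]'
python3 -m jog '[[[0,0,-20],[0,0,0],0.2],[[0,0,-20],[0,0,0],0.2]]'
python3 - <<'E'
from h import *
import pickle
s,im=cap('wrist');C=cam('wrist',s);pickle.dump((s,im),open('w9.pkl','wb'))
o=cv2.resize(im[:300,:,::-1],None,fx=1.5,fy=1.5,interpolation=2).copy()
for p in proj(C,[[.4854,.2288,.012],[.4854,.2288,.07],[.4926,.2867,.062]])*1.5: cv2.circle(o,tuple(int(x) for x in p),2,(0,0,255),-1)
cv2.imwrite('pics/x9.png',o);print(s['position'],s['joint_positions'])
E
```

```text
time_s: 14.2
position: [0.484, 0.2288, 0.1753]
tcp_rot: [[0.117, 0.993, -0.001], [0.993, -0.117, -0.0], [-0.0, -0.001, -1.0]]
force: [0.2, -0.2, -0.2]
opening: 0.794
time_s: 14.37
position: [0.4883, 0.23, 0.1997]
tcp_rot: [[0.117, 0.993, 0.012], [0.993, -0.117, 0.003], [0.004, 0.011, -1.0]]
force: [1.1, 0.5, -1.2]
opening: 0.799
[0.48830801 0.23001087 0.19966287] [1.33515894e+01 2.34758364e+01 9.49753657e+01 6.22427713e-03
 6.08557516e+01 2.00717802e+01]
```

View pics/x9.png

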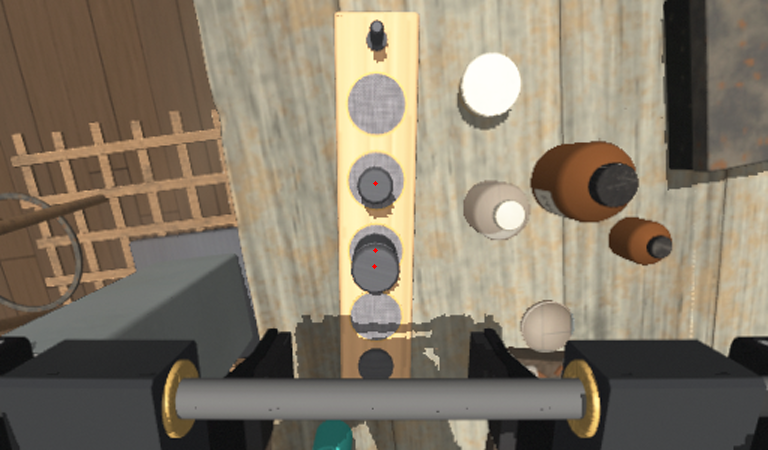

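Punches 36 and 26 both sit on the projected mark centres, with the 36 top at (375,268) and the 26 top at (375,185). Next is 46, with the jaws at about 37° to clear the tool holder.

```bash
python3 -m jog '[[[-448,112,-25],[0,0,-44],0.1],[[-448,112,-25],[0,0,-44],0.1],[[-448,112,-25],[0,0,-44],0.1],[[-448,112,-25],[0,0,-44],0.1],[[-448,112,-25],[0,0,-44],0.1],[[-448,112,-25],[0,0,-44],0.1],[[-448,112,-25],[0,0,-44],0.1],[[-448,112,-25],[0,0,-44],0.1],[[-448,112,-25],[0,0,-44],0.1],[[-448,112,-25],[0,0,-44],0.1],[[-448,112,-25],[0,0,-44],0.1],[[-448,112,-25],[0,0,-44],0.1]]'
python3 -m jog '[[[0,0,0],[0,0,0],0.1],[[0,0,0],[0,0,0],0.1],[[0,0,0],[0,0,0],0.1]]'
python3 - <<'E'
from h import *
import pickle
s,im=cap('wrist');C=cam('wrist',s);pickle.dump((s,im),open('w10.pkl','wb'))
o=cv2.resize(im[:300,:,::-1],None,fx=1.5,fy=1.5,interpolation=2).copy()
for p in proj(C,[[.545,-.23,.066],[.545,-.23,.0],[.626,-.231,.042]])*1.5: print(p);cv2.circle(o,tuple(int(x) for x in p),2,(0,0,255),-1)
cv2.imwrite('pics/x10.png',o);print(s['position'],s['joint_positions'])
E
```

```text
time_s: 15.42
position: [0.5425, -0.2322, 0.2171]
tcp_rot: [[-0.604, 0.797, -0.002], [0.797, 0.604, 0.001], [0.002, -0.001, -1.0]]
force: [0.2, 0.2, 0.2]
opening: 0.899
time_s: 15.67
position: [0.542, -0.228, 0.2171]
tcp_rot: [[-0.605, 0.796, -0.004], [0.796, 0.605, 0.003], [0.005, -0.001, -1.0]]
force: [0.2, 1.2, -0.1]
opening: 0.897
[383.38802624 263.66298099]
[383.06574901 247.4482506 ]
[458.51799276 314.75761199]
[ 0.54195674 -0.22802715  0.21710442] [-3.37163312e+01  2.64342882e+01  8.63087226e+01  2.99868971e-02
  6.75239238e+01 -7.09554925e+01]
```

View pics/x10.png

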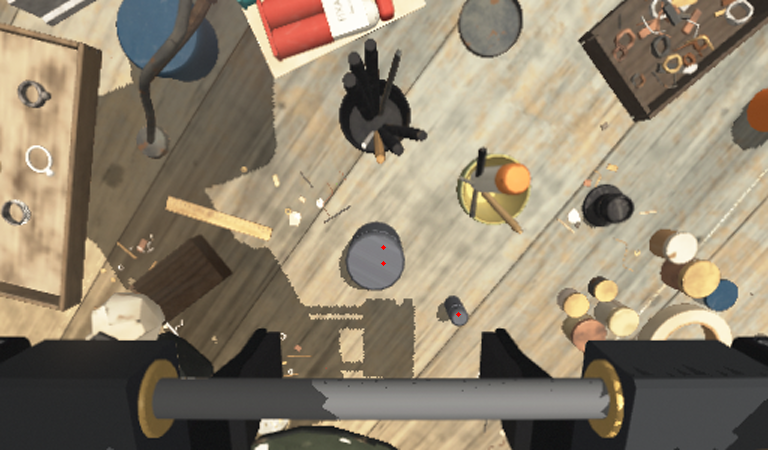

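The holder at (376,115) and the yellow pot at (495,185) are clear. Punch 46's top is at (375,262), about 5 mm from the prediction along −jaw. Punch 16's top is at (459,317), matching its prediction. The lampshade edge shows at (310,430), so I'll check its clearance.

Run:
```python
from h import *
import pickle
s,im=pickle.load(open('w10.pkl','rb'));C=cam('wrist',s);R=np.array(s['tcp_rot'])
for z in (.08,.12,.16): print(z,[(P.round(3),(R.T@(P-s['position']))[:2].round(3)) for P in onplane(C,np.array([(310,428),(370,436),(265,440)])/1.5,z)])
S=cam('side');A=cam('scene')
for n,D,ps in(('side',S,[(90,188),(118,175),(146,188),(118,207)]),('scene',A,[(318,232),(360,206),(402,232),(360,256)])):
  for z in(.1,.16): print(n,z,onplane(D,ps,z).round(2).tolist())
```

```text
0.08 [(array([ 0.579, -0.374,  0.08 ]), array([-0.139, -0.059])), (array([ 0.622, -0.35 ,  0.08 ]), array([-0.146, -0.009])), (array([ 0.556, -0.406,  0.08 ]), array([-0.15 , -0.096]))]
0.12 [(array([ 0.569, -0.348,  0.12 ]), array([-0.112, -0.051])), (array([ 0.607, -0.327,  0.12 ]), array([-0.119, -0.008])), (array([ 0.548, -0.376,  0.12 ]), array([-0.123, -0.085]))]
0.16 [(array([ 0.559, -0.323,  0.16 ]), array([-0.086, -0.044])), (array([ 0.591, -0.305,  0.16 ]), array([-0.091, -0.007])), (array([ 0.541, -0.347,  0.16 ]), array([-0.095, -0.073]))]
side 0.1 [[0.52, -0.52, 0.1], [0.46, -0.43, 0.1], [0.54, -0.32, 0.1], [0.63, -0.41, 0.1]]
side 0.16 [[0.6, -0.49, 0.16], [0.54, -0.41, 0.16], [0.61, -0.31, 0.16], [0.69, -0.38, 0.16]]
scene 0.1 [[0.59, -0.29, 0.1], [0.75, -0.25, 0.1], [0.77, -0.39, 0.1], [0.62, -0.41, 0.1]]
scene 0.16 [[0.54, -0.35, 0.16], [0.69, -0.31, 0.16], [0.71, -0.44, 0.16], [0.57, -0.46, 0.16]]
```

```bash
python3 -m jog '[[[-1,-5,40],[0,0,0],0.1],[[-1,-5,80],[0,0,0],0.1],[[-1,-5,115],[0,0,0],0.1],[[-1,-5,150],[0,0,0],0.1],[[-1,-5,175],[0,0,0],0.1],[[-1,-5,190],[0,0,0],0.1],[[-1,-5,195],[0,0,0],0.1],[[-1,-5,195],[0,0,0],0.1],[[-1,-5,195],[0,0,0],1],[[-1,-5,195],[0,0,0],1],[[-1,-5,195],[0,0,0],1],[[-1,-5,195],[0,0,0],1]]'
python3 -m jog '[[[0,0,0],[0,0,0],1],[[0,0,0],[0,0,0],1],[[0,0,0],[0,0,0],1],[[0,0,-10],[0,0,0],1],[[0,0,-40],[0,0,0],1],[[0,0,-80],[0,0,0],1],[[0,0,-120],[0,0,0],1],[[0,0,-120],[0,0,0],1],[[0,0,-120],[0,0,0],1]]'
python3 - <<'E'
from h import *
s=bot.read_state();R=np.array(s['tcp_rot']);print(1000*R.T@(np.array([.4784,.1711,.0])-s['position']))
E
```

```text
time_s: 16.72
position: [0.5407, -0.2333, 0.0254]
tcp_rot: [[-0.606, 0.796, 0.002], [0.796, 0.606, -0.001], [-0.002, 0.001, -1.0]]
force: [-0.1, -0.7, 0.1]
opening: 0.682
time_s: 17.47
position: [0.5411, -0.2337, 0.1464]
tcp_rot: [[-0.605, 0.796, 0.004], [0.796, 0.605, -0.003], [-0.005, 0.002, -1.0]]
force: [-0.6, -1.0, -6.9]
opening: 0.524
[360.8491328  194.97393647 144.96690834]
```

```bash
python3 -m jog '[[[0,0,-30],[0,0,0],1],[[30,16,-30],[0,0,5],1],[[64,34,-30],[0,0,10],1],[[98,52,-30],[0,0,15],1],[[132,71,-30],[0,0,20],1],[[166,90,-30],[0,0,25],1],[[200,108,-30],[0,0,30],1],[[234,126,-30],[0,0,35],1],[[268,144,-30],[0,0,40],1],[[302,163,-30],[0,0,44],1],[[336,181,-30],[0,0,44],1],[[361,195,-30],[0,0,44],1]]'
python3 -m jog '[[[0,0,0],[0,0,0],1],[[0,0,30],[0,0,0],1],[[0,0,65],[0,0,0],1],[[0,0,95],[0,0,0],1],[[0,0,110],[0,0,0],1],[[0,0,110],[0,0,0],1],[[0,0,110],[0,0,0],1]]'
python3 - <<'E'
from h import *
s=bot.read_state();R=np.array(s['tcp_rot']);print(1000*R.T@(np.array([.4784,.1711,.0345])-s['position']))
E
```

```text
time_s: 18.47
position: [0.4725, 0.1749, 0.1716]
tcp_rot: [[0.116, 0.993, -0.008], [0.993, -0.116, 0.0], [-0.001, -0.008, -1.0]]
force: [0.2, -0.1, -5.0]
opening: 0.522
time_s: 19.05
position: [0.4743, 0.1718, 0.0621]
tcp_rot: [[0.118, 0.993, -0.006], [0.993, -0.118, -0.001], [-0.002, -0.006, -1.0]]
force: [1.2, -0.3, -5.4]
opening: 0.519
[-0.15532481  4.27025771 27.52884131]
```

```bash
python3 -m jog '[[[0,0,10],[0,0,0],1],[[0,0,15],[0,0,0],1],[[0,0,15],[0,0,0],1],[[0,0,15],[0,0,0],1],[[0,0,15],[0,0,0],1]]'
python3 - <<'E'
from h import *
s=bot.read_state();R=np.array(s['tcp_rot']);print(1000*R.T@(np.array([.4784,.1711,.0345])-s['position']))
E
```

```text
time_s: 19.47
position: [0.477, 0.1725, 0.0496]
tcp_rot: [[0.117, 0.993, 0.001], [0.993, -0.117, 0.0], [0.0, 0.001, -1.0]]
force: [0.8, -1.0, -6.4]
opening: 0.521
[-1.19252737  1.53649303 15.13410153]
```

```bash
python3 -m jog '[[[0,1,8],[0,0,0],1],[[-1,1,13],[0,0,0],1],[[-1,1,15],[0,0,0],1],[[-1,1,15],[0,0,0],1],[[-1,1,15],[0,0,0],1]]'
python3 -m jog '[[[0,0,0],[0,0,0],0.1],[[0,0,0],[0,0,0],0.1],[[0,0,0],[0,0,0],0.1],[[0,0,0],[0,0,0],0.1],[[0,0,-10],[0,0,0],0.1],[[0,0,-40],[0,0,0],0.1],[[0,0,-80],[0,0,0],0.1],[[0,0,-120],[0,0,0],0.1],[[0,0,-160],[0,0,0],0.1],[[0,0,-170],[0,0,0],0.1],[[0,0,-170],[0,0,0],0.1]]'
python3 - <<'E'
from h import *
import pickle
s,im=cap('wrist');C=cam('wrist',s);pickle.dump((s,im),open('w11.pkl','wb'))
print(proj(C,[[.4784,.1711,.012],[.4784,.1711,.078],[.4854,.2288,.07]]).round(1).tolist())
g=im.max(2); m=((g<135)&(np.ptp(im.astype(int),axis=2)<40)).astype(np.uint8); m[:,:200]=0;m[:,310:]=0;m[222:]=0
n,l,st,ce=cv2.connectedComponentsWithStats(m)
print([(st[i].tolist(),ce[i].round(1).tolist()) for i in range(1,n) if st[i,4]>60])
o=cv2.resize(im[:300,:,::-1],None,fx=1.5,fy=1.5,interpolation=2).copy()
cv2.imwrite('pics/x11.png',o)
R=np.array(s['tcp_rot']);print(s['position'],1000*R.T@(np.array([.626,-.232,.2])-s['position']))
E
```

```text
time_s: 19.88
position: [0.4787, 0.1721, 0.0362]
tcp_rot: [[0.117, 0.993, 0.003], [0.993, -0.117, 0.001], [0.002, 0.003, -1.0]]
force: [-3.0, 2.6, 13.6]
opening: 0.522
time_s: 20.8
position: [0.4802, 0.1717, 0.2084]
tcp_rot: [[0.117, 0.993, 0.009], [0.993, -0.117, 0.001], [0.002, 0.009, -1.0]]
force: [-0.5, -0.1, -0.7]
opening: 0.898
[[251.1, 165.1], [251.2, 176.9], [251.3, 121.4]]
[([239, 52, 26, 37, 731], [251.6, 70.8]), ([235, 106, 33, 35, 895], [251.1, 123.2]), ([230, 147, 42, 65, 1909], [250.9, 176.7]), ([200, 209, 110, 13, 937], [253.7, 216.1])]
[0.4801666  0.17171073 0.2084488 ] [-383.84272688  192.08954672    9.35315077]
```

Punch 46's blob is at column 251 against a predicted 251, and the contact force on landing confirms it's seated. Next is 16.

```bash
python3 -m jog '[[[-384,192,5],[0,0,0],0.4],[[-384,192,5],[0,0,0],0.4],[[-384,192,5],[0,0,0],0.4],[[-384,192,5],[0,0,0],0.4],[[-384,192,5],[0,0,0],0.4],[[-384,192,5],[0,0,0],0.4],[[-384,192,5],[0,0,0],0.4],[[-384,192,5],[0,0,0],0.4],[[-384,192,5],[0,0,0],0.4],[[-384,192,5],[0,0,0],0.4],[[-384,192,5],[0,0,0],0.4],[[-384,192,5],[0,0,0],0.4]]'
python3 -m jog '[[[0,0,0],[0,0,0],0.4],[[0,0,0],[0,0,0],0.4],[[0,0,0],[0,0,0],0.4],[[0,0,0],[0,0,0],0.4]]'
python3 - <<'E'
from h import *
import pickle
s,im=cap('wrist');C=cam('wrist',s);pickle.dump((s,im),open('w12.pkl','wb'))
o=cv2.resize(im[:300,:,::-1],None,fx=1.5,fy=1.5,interpolation=2).copy()
q=proj(C,[[.627,-.2325,.042],[.627,-.2325,.0]])*1.5
for p in q: cv2.circle(o,tuple(int(x) for x in p),1,(0,0,255),-1)
cv2.imwrite('pics/x12.png',o);print(s['position'],q.round(1).tolist())
E
```

```text
time_s: 21.85
position: [0.6226, -0.2363, 0.1958]
tcp_rot: [[0.122, 0.993, -0.003], [0.993, -0.122, 0.001], [0.0, -0.003, -1.0]]
force: [0.2, 0.4, -0.5]
opening: 0.603
time_s: 22.18
position: [0.6226, -0.2305, 0.1989]
tcp_rot: [[0.115, 0.993, -0.001], [0.993, -0.115, 0.001], [0.001, -0.001, -1.0]]
force: [0.2, -0.7, 0.2]
opening: 0.599
[ 0.62256126 -0.23050604  0.19894888] [[387.0, 258.0], [386.4, 247.5]]
```

View pics/x12.png

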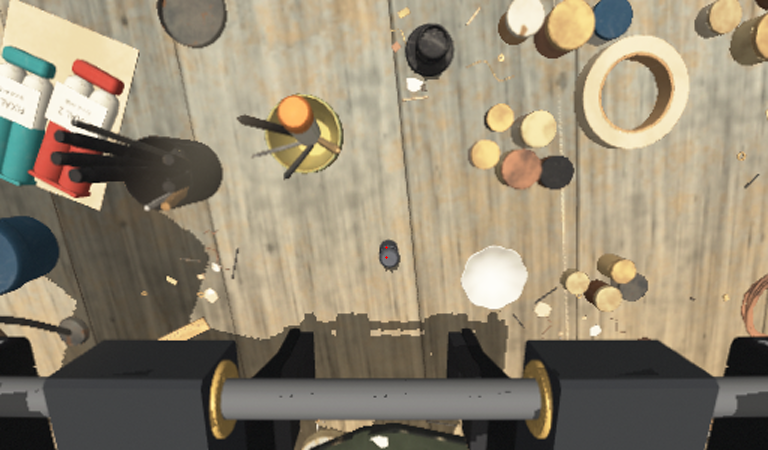

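Punch 16's top is at (389,259), within 2 mm of the prediction. The white bowl at (495,275) and the lampshade at (390,435) are both clear.

```bash
python3 -m jog '[[[-2,6,40],[0,0,0],0.4],[[-2,6,80],[0,0,0],0.4],[[-2,6,115],[0,0,0],0.4],[[-2,6,150],[0,0,0],0.4],[[-2,6,170],[0,0,0],0.4],[[-2,6,183],[0,0,0],0.4],[[-2,6,189],[0,0,0],0.4],[[-2,6,189],[0,0,0],0.4],[[-2,6,189],[0,0,0],1],[[-2,6,189],[0,0,0],1],[[-2,6,189],[0,0,0],1],[[-2,6,189],[0,0,0],1]]'
python3 -m jog '[[[0,0,0],[0,0,0],1],[[0,0,0],[0,0,0],1],[[0,0,0],[0,0,0],1],[[0,0,-10],[0,0,0],1],[[0,0,-40],[0,0,0],1],[[0,0,-80],[0,0,0],1],[[0,0,-120],[0,0,0],1],[[0,0,-130],[0,0,0],1],[[0,0,-130],[0,0,0],1]]'
python3 - <<'E'
from h import *
s=bot.read_state();R=np.array(s['tcp_rot']);print(1000*R.T@(np.array([.4996,.344,.0])-s['position']))
E
```

```text
time_s: 23.23
position: [0.6297, -0.2358, 0.0117]
tcp_rot: [[0.117, 0.993, 0.002], [0.993, -0.117, -0.001], [-0.001, 0.003, -1.0]]
force: [-0.9, 0.0, -0.4]
opening: 0.388
time_s: 23.98
position: [0.6317, -0.2368, 0.1455]
tcp_rot: [[0.117, 0.993, 0.009], [0.993, -0.117, -0.005], [-0.004, 0.009, -1.0]]
force: [-0.7, -0.3, -0.1]
opening: 0.168
[ 561.86038845 -200.60229011  141.41208886]
```

```bash
python3 -m jog '[[[37,-13,0],[0,0,0],1],[[74,-26,0],[0,0,0],1],[[111,-39,0],[0,0,0],1],[[148,-52,0],[0,0,0],1],[[185,-65,0],[0,0,0],1],[[222,-78,0],[0,0,0],1],[[259,-91,0],[0,0,0],1],[[296,-104,0],[0,0,0],1],[[333,-117,0],[0,0,0],1],[[370,-130,0],[0,0,0],1],[[407,-143,0],[0,0,0],1],[[444,-156,0],[0,0,0],1]]'
python3 -m jog '[[[37,-13,0],[0,0,0],1],[[74,-26,0],[0,0,0],1],[[105,-37,0],[0,0,0],1],[[115,-41,0],[0,0,0],1],[[115,-41,0],[0,0,0],1],[[115,-41,30],[0,0,0],1],[[115,-41,60],[0,0,0],1],[[115,-41,90],[0,0,0],1],[[115,-41,100],[0,0,0],1],[[115,-41,100],[0,0,0],1],[[115,-41,100],[0,0,0],1],[[115,-41,100],[0,0,0],1]]'
python3 - <<'E'
from h import *
s=bot.read_state();R=np.array(s['tcp_rot']);print(1000*R.T@(np.array([.4996,.344,.0225])-s['position']))
E
```

```text
time_s: 24.98
position: [0.5235, 0.2253, 0.1381]
tcp_rot: [[0.118, 0.993, -0.004], [0.993, -0.118, -0.001], [-0.001, -0.004, -1.0]]
force: [0.4, -0.2, -0.4]
opening: 0.166
time_s: 25.98
position: [0.5002, 0.3428, 0.0414]
tcp_rot: [[0.118, 0.993, 0.002], [0.993, -0.118, 0.001], [0.001, 0.002, -1.0]]
force: [0.2, 0.5, -0.2]
opening: 0.171
[ 1.11699238 -0.79113089 18.85319951]
```

```bash
python3 -m jog '[[[0,-1,8],[0,0,0],1],[[0,-1,14],[0,0,0],1],[[0,-1,17],[0,0,0],1],[[0,-1,19],[0,0,0],1],[[0,-1,19],[0,0,0],1],[[0,-1,19],[0,0,0],1]]'
python3 -m jog '[[[0,0,0],[0,0,0],0.6],[[0,0,0],[0,0,0],0.6],[[0,0,0],[0,0,0],0.6],[[0,0,0],[0,0,0],0.6],[[0,0,-10],[0,0,0],0.6],[[0,0,-40],[0,0,0],0.6],[[0,0,-80],[0,0,0],0.6],[[0,0,-120],[0,0,0],0.6],[[-40,0,-160],[0,0,0],0.4],[[-80,0,-180],[0,0,0],0.2],[[-100,0,-180],[0,0,0],0.2],[[-100,0,-180],[0,0,0],0.2]]'
python3 -m jog '[[[0,0,0],[0,0,0],0.2],[[0,0,0],[0,0,0],0.2],[[0,0,0],[0,0,0],0.2]]'
python3 - <<'E'
from h import *
import pickle
s,im=cap('wrist');C=cam('wrist',s);pickle.dump((s,im),open('w13.pkl','wb'))
o=cv2.resize(im[:300,:,::-1],None,fx=1.5,fy=1.5,interpolation=2).copy()
T=np.array([[.4996,.344],[.4926,.2867],[.4854,.2288],[.4784,.1711]])
for t,h in zip(T,(.054,.062,.07,.078)):
  q=proj(C,[[*t,.012],[*t,h]])*1.5; print(q.round(0).tolist())
  for p in q: cv2.circle(o,tuple(int(x) for x in p),1,(0,0,255),-1)
cv2.imwrite('pics/x13.png',o);print(s['position'],s['opening'],s['time_s'])
E
```

```text
time_s: 26.48
position: [0.4979, 0.3434, 0.0224]
tcp_rot: [[0.117, 0.993, 0.001], [0.993, -0.117, 0.0], [0.0, 0.001, -1.0]]
force: [-1.7, -0.6, 6.6]
opening: 0.166
time_s: 27.48
position: [0.4863, 0.2396, 0.2044]
tcp_rot: [[0.121, 0.993, 0.004], [0.993, -0.121, -0.002], [-0.001, 0.004, -1.0]]
force: [-0.4, 0.9, -1.1]
opening: 0.615
time_s: 27.73
position: [0.4859, 0.2446, 0.2006]
tcp_rot: [[0.117, 0.993, -0.001], [0.993, -0.117, 0.0], [0.0, -0.001, -1.0]]
force: [0.1, 0.1, 0.2]
opening: 0.779
[[384.0, 123.0], [384.0, 118.0]]
[[383.0, 197.0], [383.0, 203.0]]
[[383.0, 266.0], [383.0, 285.0]]
[[382.0, 330.0], [382.0, 363.0]]
[0.48585352 0.244586   0.2006157 ] 0.7785477810427394 27.7333
```

View pics/x13.png

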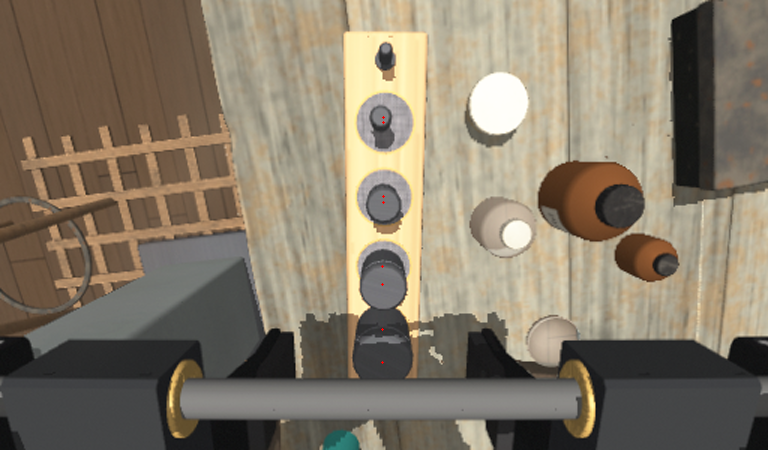

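All four punches stand upright on their marks, within about 3 px (2–3 mm) of the projected centres. The foot edge of 46 at row 147 also matches its prediction of 146.5. The gripper is open and clear at z = 0.20, so I'm handing in.

```bash
python3 -c "
from rig import bot
print(bot.hand_in())"
```

```text
the job is handed in; nothing more can be done
None
```

I placed all four punches upright on their felt marks in the order 16, 26, 36, 46 mm from the slim pin, and handed in after about 28 s of robot time; no verdict was reported.

- **Final check:** the last wrist picture showed the 16, 26 and 36 tops within about 3 mm of the projected mark centres. The 46 was partly hidden there; its top looked up to 4 mm towards the pin. An earlier picture put its foot within about 1 mm. Both are inside the 10 mm limit.
- **Landing:** I felt contact force only when setting down 46 and 16 (about 14 N and 7 N). I checked 26 and 36 by camera alone.
- **One failed grasp:** the first grip on 36 slipped off its top rim because I lifted before the fingers had closed. The punch stayed standing, and a deeper second grip held.
- **Other things:** the arm never went near the dark box. The loupe and the pot looked undisturbed in the later pictures, but I didn't measure their positions.

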